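# Park the ink roller at the top of its rest and bar it in

### The arm

A 6-joint arm with a two-finger parallel gripper is mounted at the origin on a cart in front of the work surface, level with it; the furniture and walls round the work are solid. World frame = base frame: x ahead of the robot, y to its left, z up, the work surface at z = 0. Lengths are in m, angles in rad, forces in N, time in s.
With the tool pointing down it reaches from about 0.3 to 0.95 m from the base axis. Payload 3.1 kg.
Tool frame: the origin (TCP) lies on the centre line of the jaws, within the pads' length; the fingertips stand 17 mm ahead of it and the grasp point (between the pads) lies 2 mm behind it; z points along the fingers, x is the direction in which the jaws open and shut, and the axes are right-handed (so a half turn about z gives the same grasp; the last joint's range is limited). The gripper opens to 85 mm and grips with 20 to 120 N. Pads are 22 mm wide; open, the fingers measure 114 mm over their backs; the gripper's body (76 mm by 85 mm) begins 54 mm behind the grasp point. The pads swing forward as they close: fully open they stand 13 mm farther back than shut.
Start: joints at [-1.184, 0.308, 1.634, -0, 1.2, -0.07], TCP at [0.276, -0.561, 0.248] pointing down, gripper open.
Joint ranges: [-3.06, 3.06], [-0.79, 1.96], [0.05, 2.63], [-1.19, 4.34], [0.05, 2.64], [-2.94, 2.94]. Speed limits (rad/s): [2.79, 2.79, 3.14, 3.14, 3.14, 3.14].

### API

Orientations are given as a unit quaternion [w, x, y, z].
In Python, from workcell import read_state, capture, camera_model, sign_off gives the robot as it stands.
- The arm moves only by the shell command python3 -m pendant 'ROWS' [FORCE]. ROWS is JSON, a list of rows, each an object with "xyz": the shift along the tool's x, y, z in mm, a list of three; "angular": the turn, a rotation vector about the tool's x, y, z in degrees, a list of three; "fingers": the finger opening in mm, from 0 to 85.4. A call has 1 to 5 rows; each row is the pose to reach, as a shift and turn from the pose commanded when the call began, along the tool's axes at that moment; what a row does not reach only later rows make up. A row lasts 1/12 s, in which the tool goes at most 41.7 mm and 7.16 degrees, less where a joint would pass 70% of its speed; a pose out of reach is approached as far as the arm can. A call with a gripper value outside its range is refused whole. The fingers move at their own pace and stop on an object; FORCE is the grip in N (left out, the last holds). Time passes only in rows, so rows that repeat a pose let the fingers close. It gives the time, the measured TCP pose, the force and the opening at its end, in the units of the state.
- read_state(): the state, without advancing time (a new reading comes with each control period).
- capture(name): name is "scene" or "top" or "wrist"; returns the picture (420x560x3 uint8, blue, green, red); there is no depth.
- camera_model(name): a dict with "fov_y" (degrees; the focal length in pixels is half the picture's height over the tangent of half this angle, whatever the lens; pixels are square), "cx", "cy" (the principal point, pixels), "k1" (the pictures are not rectified: a ray, as slopes to the right and down, at radius r is drawn at 1 + k1 r^2 times it, then the intrinsics apply), "cam_to_world" (4x4, takes a point from camera to world coordinates); the wrist camera has in their place "T_tool_cam" (4x4, takes a point from camera to tool coordinates, whose origin is the TCP and whose axes are the tool frame's). Camera axes: x right, y up, looking along -z (the intrinsics and any distortion apply to the point x, -y, -z); pixel columns grow to the right and rows downward; lengths in m; the calibration is good to about 2 mm. A picture is of the moment at which its call begins: read the wrist's pose just before it. camera_model takes no time and is no camera call.
- sign_off(): hands the job in, once; it reports no verdict.
The state is a dict: "t": time; "q": joint angles; "qvel": joint speeds; "tau": joint torques, N m; "tool_pos": TCP position; "eef_rot": TCP orientation; "contact_force": force on the tool from outside, world axes, zero at the start; "moment": the same for the moment, N m; "finger_gap": finger opening in m.
Only numpy, scipy, OpenCV 4.12 (cv2) and the standard library are available. Lean on these libraries where they do the work, as an engineer would, in place of code of your own. Each camera call takes 0.05 s, during which the arm holds its last target.

### The job

The black ink roller has run down to the low end of its sloping wooden rest. With the closed fingertips push it up the gutter, over the small step at the top, until it sits home against the end stop, then push the swinging keeper bar fully across the gutter behind it so that it cannot roll back. Only push, do not pinch or lift anything, and leave the other things on the desk where they are.

Things in the scene. Friction and masses are not known exactly. Their poses are not given: they have to be found in the camera images.
- rest: wooden roller rest with a sloping gutter on top, fixed to the table, 76 mm wide (x), 304 mm long (y), 71 mm tall at the stop; origin under the middle of its foot, on the table. y runs along the gutter, uphill (roughly to the robot's left); x points across it, away from the robot; z is up
- channel: sloping part of the gutter, fixed: 52 mm wide inside, side walls 10 mm above its floor; rises 7 degrees, from z = 12 mm at y = -142 mm in the rest's frame (low lip, 8 mm above the floor, 9 mm thick) to z = 42 mm at y = 101 mm. Origin on the floor at the low lip, mid-width; y uphill along the floor, z square to it; the roller's axis is at z = 22 mm on the slope
- roller: smooth hard black ink roller with light metal hubs, a loose slippery cylinder 44 mm in diameter, 44 mm long, about 0.18 kg; origin at its centre, x along its axle (it turns as it rolls). It starts against the low lip, its centre at y = -127 mm in the rest's frame; a fingertip reaches behind it above the lip. It rolls back down unless it is held or sits in the seat
- parked (a point): the roller's centre when it sits in the seat against the stop: x = 0, y = 113 mm, z = 61 mm in the rest's frame. The slope ends at y = 101 mm with a step down of 2.5 mm into the level seat (floor z = 39 mm); the stop's face is at y = 135 mm, its top at z = 71 mm
- keeper (a joint): flat metal bar that swings level about an upright pivot on the robot's side of the rest. 0: points downhill, parallel to the gutter and outside it; negative: tip farther out; 1.571 (end stop): square across the gutter behind the parked roller. Grows counter-clockwise seen from above. Moves easily (under 1 N at the tip), stays where left. Starts at -0.35 to -0.05
- keeper_pivot (a point): the keeper's pivot axis at the bar's mid-height: x = -41 mm, y = 80 mm, z = 61 mm in the rest's frame. The bar is 8 mm thick, reaches 78 mm from the pivot, and spans 9 mm above and below this height, passing over the side walls
- keeper_tip (a point): point in the middle of the bar, 72 mm from the pivot, below the small ball, whose top stands 27 mm above this point
- stapler: red and black desk stapler lying on the table, 34 x 144 x 44 mm; origin under its middle; a bystander
- dumbbell_knob: black turned knob, dumb-bell shaped, standing on the table beside the rest, 41 mm across, 56 mm tall; origin under its middle; a bystander
- desk_bell: small tan bell with an upright grip, standing beside the rest, 44 mm across, 41 mm tall; origin under its middle; a bystander
- eraser: eraser lying on the table beside the rest, 20 x 43 x 12 mm; origin under its middle; a bystander
Things that resemble listed ones, but are neither listed nor needed, are in the scene too. What is shaped like the roller but green is not meant.

How it is judged:
By the outcome, as a careful person would: the job done as asked, in the order asked, and still so for the second after the job is handed in, with the robot touching nothing.
It also fails if it takes over 48 s, if anything falls off the work surface, if the arm or the gripper's body presses on something with over 40 N, if the wrist force passes 120 N, or if a joint passes its speed limit or range.

## Working session

There is one attempt and no reset: what is moved stays moved. The work goes in short steps, Python scripts to look and compute and a shell command to move; the robot and the scene stay as the last step left them, time stands still between calls to the robot, and variables do not carry over. Pictures are saved under pics/ and viewed, and the job is handed in when it is done.

```bash
ls; mkdir -p pics; python3 - <<'E'
from workcell import *
import cv2
s=read_state(); print(s)
for n in ("scene","top","wrist"):
    im=capture(n); cv2.imwrite(f"pics/{n}0.png",im); print(n,camera_model(n))
E
```

```text
pics
{'t': 0.0, 'q': array([-1.18370941e+00,  3.09013738e-01,  1.63519482e+00, -1.34520039e-05,
        1.19971066e+00, -6.97026472e-02]), 'qvel': array([-5.81117624e-04,  1.96622252e-04,  7.42998993e-04, -7.40592024e-05,
        4.21151193e-04, -1.49071443e-03]), 'tau': array([ 7.25174527e-05, -4.15258884e+01, -2.76664209e+01, -1.96805627e-05,
        1.03351433e-02, -2.30040946e-06]), 'tool_pos': array([ 0.27533973, -0.56020148,  0.24703766]), 'eef_rot': array([-6.77168439e-04,  8.48843785e-01, -5.28642483e-01, -9.45892929e-04]), 'contact_force': array([-0.33194174,  0.08630226,  0.26052293]), 'moment': array([-0.00112211, -0.01140169,  0.00033201]), 'finger_gap': 0.08574989034821434}
scene {'fov_y': 46.11103486809054, 'cx': 277.03823303680343, 'cy': 207.07174396190072, 'k1': -0.14053140640506204, 'cam_to_world': array([[ 0.64444681,  0.43625797, -0.62798669, -0.2700447 ],
       [-0.76443873,  0.34831194, -0.54250551, -0.93998159],
       [-0.01793709,  0.82967329,  0.55796101,  0.77047563],
       [ 0.        ,  0.        ,  0.        ,  1.        ]])}
top {'fov_y': 55.0306865287
[... 211 characters left out ...]
 1.57329077e-02, -3.29149518e-03,
        -2.73907717e-01],
       [-3.65134340e-04,  1.82492307e-01,  9.83207213e-01,
         1.19830700e+00],
       [ 0.00000000e+00,  0.00000000e+00,  0.00000000e+00,
         1.00000000e+00]])}
wrist {'fov_y': 62.91873925319848, 'cx': 289.668327914028, 'cy': 211.83831495228014, 'k1': -0.05588740247464664, 'T_tool_cam': array([[ 9.99999950e-01,  2.13302551e-04, -2.31814603e-04,
        -1.12314810e-04],
       [ 1.44620126e-04, -9.64601886e-01, -2.63710412e-01,
        -6.70031794e-02],
       [-2.79858906e-04,  2.63710366e-01, -9.64601869e-01,
        -1.26120741e-01],
       [ 0.00000000e+00,  0.00000000e+00,  0.00000000e+00,
         1.00000000e+00]])}
```

View pics/scene0.png

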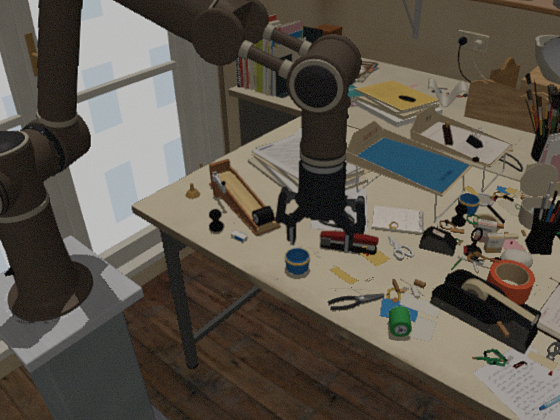

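View pics/top0.png

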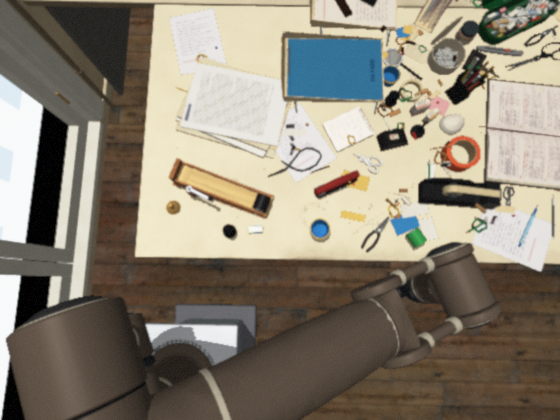

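View pics/wrist0.png

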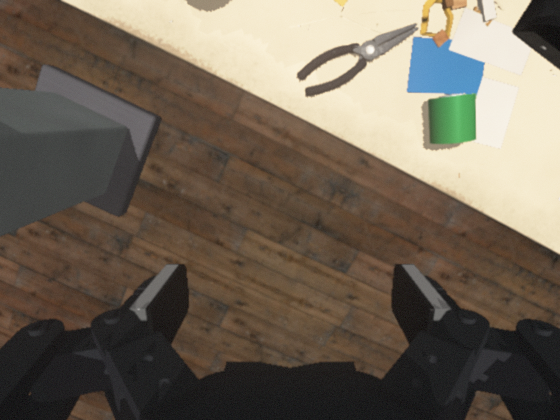

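The top view shows the rest from (172,168) to (270,210). The black roller is at (262,203), the keeper near (203,195), the bell at (173,207), the knob at (230,231), the eraser at (256,230) and the stapler at (337,183).

Things that could be taken for the roller, in top-view pixels:
- The black cylinder in the gutter at (262,203). This is the one I choose.
- The green one at (415,238), which is excluded.
- The black knob at (230,231).
- The blue jar at (320,229).

Next I'll check the choice in a close crop.

```bash
python3 - <<'E'
import cv2
a=cv2.imread("pics/top0.png")[145:255,150:300]; cv2.imwrite("pics/topc.png",cv2.resize(a,None,fx=5.3,fy=5.3,interpolation=cv2.INTER_CUBIC))
a=cv2.imread("pics/scene0.png")[150:250,170:310]; cv2.imwrite("pics/scenec.png",cv2.resize(a,None,fx=5.6,fy=5.6,interpolation=cv2.INTER_CUBIC))
E
```

```text
(no output)
```

View pics/topc.png

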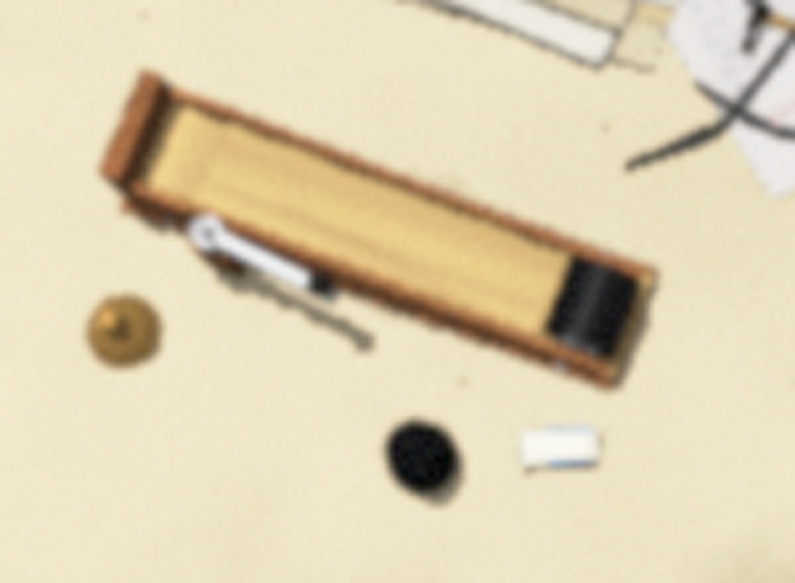

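View pics/scenec.png

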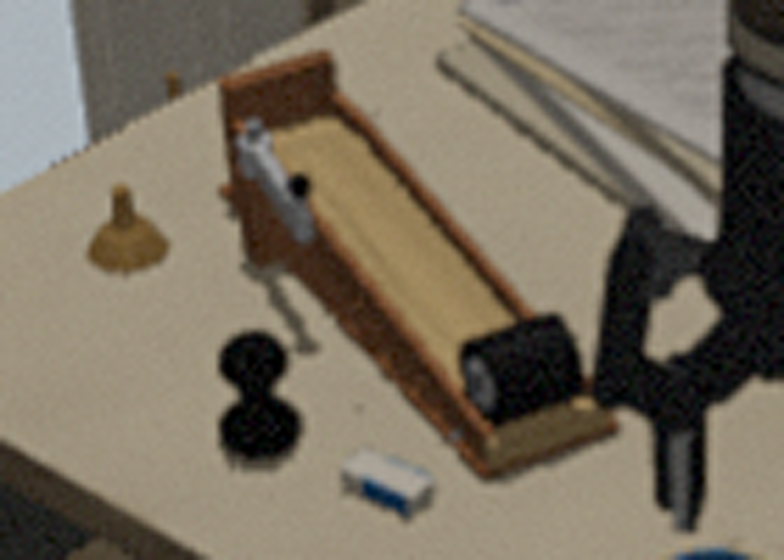

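```bash
cat > h.py <<'E'
import numpy as np, cv2
from workcell import *
def ray(name,uv,st=None):
    m=camera_model(name); f=210/np.tan(np.radians(m["fov_y"]/2))
    K=np.array([[f,0,m["cx"]],[0,f,m["cy"]],[0,0,1]])
    # model: r_d=r(1+k1 r^2)
    p=cv2.undistortPoints(np.array([[uv]],float),K,np.array([m["k1"],0,0,0]),None,None,None)[0,0] if 0 else cv2.undistortPointsIter(np.array([[uv]],float),K,np.array([m["k1"],0,0,0.]),None,None,(3,50,1e-10))[0,0]
    d=np.array([p[0],-p[1],-1.])
    if name=="wrist": T=tool(st)@m["T_tool_cam"]
    else: T=m["cam_to_world"]
    return T[:3,3],T[:3,:3]@d
def tool(st):
    from scipy.spatial.transform import Rotation as R
    w,x,y,z=st["eef_rot"];T=np.eye(4);T[:3,:3]=R.from_quat([x,y,z,w]).as_matrix();T[:3,3]=st["tool_pos"];return T
def plane(name,uv,z,st=None):
    o,d=ray(name,uv,st); return o+d*(z-o[2])/d[2]
def rigid(P,Q):
    P=np.array(P,float)[:,:2];Q=np.array(Q)[:,:2];p=P.mean(0);q=Q.mean(0)
    H=(P-p).T@(Q-q); th=np.arctan2(H[0,1]-H[1,0],H[0,0]+H[1,1])
    R=np.array([[np.cos(th),-np.sin(th)],[np.sin(th),np.cos(th)]])
    t=q-R@p; return th,t,(Q-(P@R.T+t))
E
python3 - <<'E'
from h import *
c=lambda u,v:((u+.5)/5.3+150-.5,(v+.5)/5.3+145-.5)
cs=lambda u,v:((u+.5)/5.6+170-.5,(v+.5)/5.6+150-.5)
T=[((148,72),(.038,.152,.071)),((103,170),(-.038,.152,.071)),((655,270),(.038,-.152,.021)),((612,385),(-.038,-.152,.021))]
P=[b for a,b in T];Q=[plane("top",c(*a),b[2]) for a,b in T]
th,t,r=rigid(P,Q);print("top",np.degrees(th),t,r*1000)
T2=[((330,52),(.038,.152,.071)),((222,82),(-.038,.152,.071)),((488,440),(-.038,-.152,.021)),((600,395),(.038,-.152,.021))]
P2=[b for a,b in T2];Q2=[plane("scene",cs(*a),b[2]) for a,b in T2]
th2,t2,r2=rigid(P2,Q2);print("scene",np.degrees(th2),t2,r2*1000)
R=np.array([[np.cos(th),-np.sin(th)],[np.sin(th),np.cos(th)]])
for n,uv,z in [("pivot",(206,234),.071),("ball",(322,284),.083),("rollertop",(592,305),.056),("knob",(422,455),.05),("bell",(122,325),.02),("eraser",(560,447),.012)]:
    p=plane("top",c(*uv),z); print(n,p, (R.T@(p[:2]-t))*1000)
for n,uv,z in [("pivot",(252,132),.071),("ball",(300,187),.083),("knobtop",(253,355),.045)]:
    p=plane("scene",cs(*uv),z); print(n,p, (R.T@(p[:2]-t))*1000)
E
```

```text
top -19.92230431456872 [ 0.54292248 -0.10685944] [[-9.21156953 -1.3472125 ]
 [ 6.5095469  -6.18722513]
 [-1.42267927  5.31633391]
 [ 4.12470191  2.21810371]]
scene -19.736788914048443 [ 0.5456644  -0.10522046] [[-8.56106327 -4.72697168]
 [ 4.18344547 -8.70752145]
 [ 8.33716447  2.4459764 ]
 [-3.95954667 10.98851673]]
pivot [ 0.53078432 -0.01506359  0.071     ] [-42.69078727  82.16635165]
ball [ 0.50178176 -0.08105451  0.083     ] [-47.47158757  10.24213193]
rollertop [ 0.49795893 -0.22392065  0.056     ] [  -2.38464396 -125.37687054]
knob [ 0.41507807 -0.13372908  0.05      ] [-111.03791897  -68.82405786]
bell [0.48933866 0.04071392 0.02      ] [-100.6620937   120.48346958]
eraser [ 0.42542607 -0.20600145  0.012     ] [ -76.6827015  -133.24529001]
pivot [ 0.53853999 -0.00889662  0.071     ] [-37.50061792  90.60697883]
ball [ 0.50200621 -0.08206701  0.083     ] [-46.91556348   9.36670637]
knobtop [ 0.42410739 -0.12553948  0.045     ] [-105.33952332  -58.04786077]
```

```bash
python3 -m pendant '[{"xyz":[-21,-33,0],"angular":[0,0,-7],"fingers":0},{"xyz":[-42,-66,0],"angular":[0,0,-14],"fingers":0},{"xyz":[-64,-99,0],"angular":[0,0,-21],"fingers":0},{"xyz":[-87,-133,0],"angular":[0,0,-28],"fingers":0},{"xyz":[-110,-167,0],"angular":[0,0,-35],"fingers":0}]' 40
cat > where.py <<'E'
from h import *
import sys
th=np.radians(float(sys.argv[1]));t=np.array([float(sys.argv[2]),float(sys.argv[3])])
R=np.array([[np.cos(th),-np.sin(th)],[np.sin(th),np.cos(th)]])
s=read_state();T=tool(s)
print("t",s["t"],"rest-frame TCP mm",R.T@(T[:2,3]-t)*1000,T[2,3]*1000,"tool x yaw",np.degrees(np.arctan2(T[1,0],T[0,0])),"zaxis",T[:3,2].round(4),"F",s["contact_force"].round(1),"gap",s["finger_gap"])
if len(sys.argv)>4:
    g=np.array([float(a) for a in sys.argv[4:7]])/1000
    w=np.r_[R@g[:2]+t,g[2]]
    print("shift tool mm",T[:3,:3].T@(w-T[:3,3])*1000)
E
python3 where.py -19.92 .543 -.107 0 0 250
```

```text
t: 0.57
tool_pos: [0.3773, -0.3868, 0.2479]
eef_rot: [-0.0, 0.969, -0.246, -0.0]
contact_force: [-0.2, 0.5, 0.2]
finger_gap: 0.0254
t 0.5667 rest-frame TCP mm [ -60.44479152 -319.50975344] 247.8672553597916 tool x yaw -28.535409580097806 zaxis [-3.e-04  6.e-04 -1.e+00] F [-0.2  0.5  0.2] gap 0.025449524693953837
shift tool mm [  11.89866455 -324.95997932   -2.0093759 ]
```

```bash
python3 -m pendant '[{"xyz":[2,-40,0],"angular":[0,0,-5],"fingers":0},{"xyz":[4,-80,0],"angular":[0,0,-8.8],"fingers":0},{"xyz":[6,-120,0],"angular":[0,0,-8.8],"fingers":0},{"xyz":[8,-160,0],"angular":[0,0,-8.8],"fingers":0},{"xyz":[9,-200,0],"angular":[0,0,-8.8],"fingers":0}]' >/dev/null
python3 where.py -19.92 .543 -.107 0 0 250
```

```text
t 0.9833 rest-frame TCP mm [ -20.37463699 -123.12844346] 248.15359149581522 tool x yaw -20.035312167558047 zaxis [ 0. -0. -1.] F [ 0.7 -1.   0.1] gap -0.00015535058324119648
shift tool mm [  20.12688368 -123.16914809   -1.84882652]
```

```bash
python3 -m pendant '[{"xyz":[7,-40,0],"angular":[0,0,0],"fingers":0},{"xyz":[14,-80,0],"angular":[0,0,0],"fingers":0},{"xyz":[20,-110,0],"angular":[0,0,0],"fingers":0},{"xyz":[20,-110,0],"angular":[0,0,0],"fingers":0},{"xyz":[20,-110,0],"angular":[0,0,0],"fingers":0}]' >/dev/null
python3 where.py -19.92 .543 -.107 
python3 - <<'E'
from h import *
import pickle
s=read_state(); im=capture("wrist"); cv2.imwrite("pics/w1.png",im); pickle.dump(s,open("s1.pkl","wb"))
E
```

```text
t 1.4 rest-frame TCP mm [ -0.31872678 -13.53714835] 247.90039677771713 tool x yaw -19.813080299660417 zaxis [-9.e-04 -1.e-04 -1.e+00] F [ 0.2 -0.2  0.2] gap -0.00010632733967199248
```

View pics/w1.png

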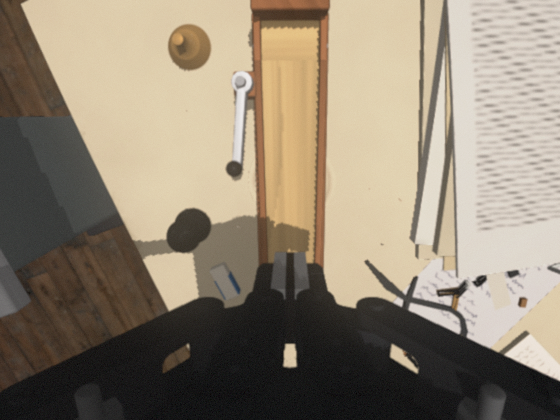

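Wrist view: the stop's front edge runs from (251,11) to (329,11). The pivot is at (241,82), the ball at (234,169), the gutter walls between columns 262 and 325, and the closed fingertips at (291,255).

```bash
python3 - <<'E'
from h import *
import pickle
s=pickle.load(open("s1.pkl","rb"))
a=cv2.imread("pics/w1.png")[0:270,160:350]; cv2.imwrite("pics/w1c.png",cv2.resize(a,None,fx=2.2,fy=2.2,interpolation=cv2.INTER_CUBIC))
th=np.radians(-19.92);t=np.array([.543,-.107]);R=np.array([[np.cos(th),-np.sin(th)],[np.sin(th),np.cos(th)]])
for n,uv,z in [("stopL",(251,11),.071),("stopR",(329,11),.071),("pivot",(241,82),.072),("ball",(234,169),.083),("wallL",(261,150),.042),("wallR",(324,150),.042),("eraser",(225,281),.012),("bell",(189,47),.02),("knob",(180,232),.04),("tips",(291,255),.231)]:
    p=plane("wrist",uv,z,s); print(n,p.round(4),(R.T@(p[:2]-t)*1000).round(1))
g=cv2.cvtColor(cv2.imread("pics/w1.png"),cv2.COLOR_BGR2HSV)
print(g[60:250:20,255:330:3,2])
E
```

```text
stopL [0.5602 0.0332 0.071 ] [-31.6 137.7]
stopR [0.6192 0.0119 0.071 ] [ 31.1 137.8]
pivot [ 0.5327 -0.0151  0.072 ] [-41.   82.9]
ball [ 0.5021 -0.0799  0.083 ] [-47.7  11.5]
wallL [ 0.525  -0.0751  0.042 ] [-27.8  23.9]
wallR [ 0.5818 -0.0955  0.042 ] [32.6 24. ]
eraser [ 0.4282 -0.2028  0.012 ] [ -75.3 -129.2]
bell [0.4927 0.0394 0.02  ] [-97.2 120.5]
knob [ 0.416  -0.1246  0.04  ] [-113.4  -59.8]
tips [ 0.5414 -0.1125  0.231 ] [ 0.4 -5.7]
[[152 161 159 213 221 217 215 213 217 218 217 217 212 210 210 211 203 208
  216 210 205 120 145 153 156]
 [146 155 145 223 225 224 218 215 203 223 224 221 220 212 216 209 200 205
  218 212 200 123 152 151 171]
 [126 156 139 221 224 223 216 218 203 221 224 220 218 212 213 208 203 209
  214 207 198 119 159 158 178]
 [120 157 150 212 224 223 212 212 198 203 223 218 219 212 214 210 204 205
  212 204 197 107 158 161 213]
 [126 154 161 192 218 220 213 209 198 210 222 219 220 219 211 208 203 207
  212 201 173 131 159 141 214]
 [179 146 161 155 219 219 211 204 194 206 222 219 219 216 212 210 206 206
  211 201 151 145 164 148 226]
 [170 124 163 137 214 216 212 204 194 208 222 219 220 219 213 209 208 203
  205 200 145 158 166 147 215]
 [219 137 161 155 206 209 206 207 207 206 219 219 219 220 212 206 207 199
  201 197 120 164 167 148 222]
 [131  97  97 100 117 164 188 218 209 207 218 218 216 219 211 205 205 200
  200 194 109 165 154 163 222]
 [129  96  90  98 100 122 125 124 119 120 123 125 124 126 122 124 118 118
  173 195 107 159 151 177 220]]
```

View pics/w1c.png

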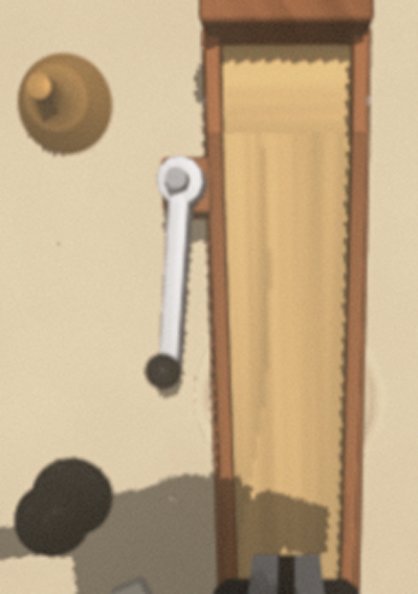

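```bash
python3 where.py -19.92 .544 -.1052 0 -170 60; python3 -m pendant '[{"xyz":[0,40,10],"angular":[0,0,0],"fingers":0},{"xyz":[0,80,20],"angular":[0,0,0],"fingers":0},{"xyz":[0,120,30],"angular":[0,0,0],"fingers":0},{"xyz":[0,155,45],"angular":[0,0,0],"fingers":0},{"xyz":[0,155,80],"angular":[0,0,0],"fingers":0}]' >/dev/null
python3 where.py -19.92 .544 -.1052 0 -170 45
```

```text
t 1.45 rest-frame TCP mm [ -0.75756245 -16.82405693] 247.84050302591095 tool x yaw -19.919384791449502 zaxis [-1.2e-03 -4.0e-04 -1.0e+00] F [-0.8  0.  -0.1] gap 1.9659024834532858e-06
shift tool mm [  0.94727598 153.03120777 187.95757535]
t 1.8667 rest-frame TCP mm [   2.78520723 -180.78055182] 172.3402589522927 tool x yaw -20.4137933330847 zaxis [ 0.008  -0.0098 -0.9999] F [ 1.3 -0.7  1. ] gap 4.893887525634889e-05
shift tool mm [ -4.26342078 -11.56561424 127.23041711]
```

```bash
python3 -m pendant '[{"xyz":[0,0,35],"angular":[0,0,0],"fingers":0},{"xyz":[0,0,70],"angular":[0,0,0],"fingers":0},{"xyz":[0,0,70],"angular":[0,0,0],"fingers":0},{"xyz":[0,0,70],"angular":[0,0,0],"fingers":0}]' >/dev/null
python3 where.py -19.92 .544 -.1052 0 -172 45
python3 - <<'E'
from h import *
for n in ("scene","wrist","top"): cv2.imwrite(f"pics/{n}2.png",capture(n))
a=cv2.imread("pics/scene2.png")[150:270,190:330]; b=cv2.imread("pics/top2.png")[145:265,150:290];cv2.imwrite("pics/c2.png",cv2.resize(cv2.hconcat([a,b]),None,fx=2.8,fy=2.8,interpolation=cv2.INTER_CUBIC))
E
```

```text
t 2.2 rest-frame TCP mm [  -3.49756878 -173.10863021] 96.22624453988324 tool x yaw -20.154444010272382 zaxis [-0.0055  0.0033 -1.    ] F [0.1 0.  1.3] gap 0.0001633858254449497
shift tool mm [ 3.81655862 -1.06130184 51.2044695 ]
```

View pics/c2.png

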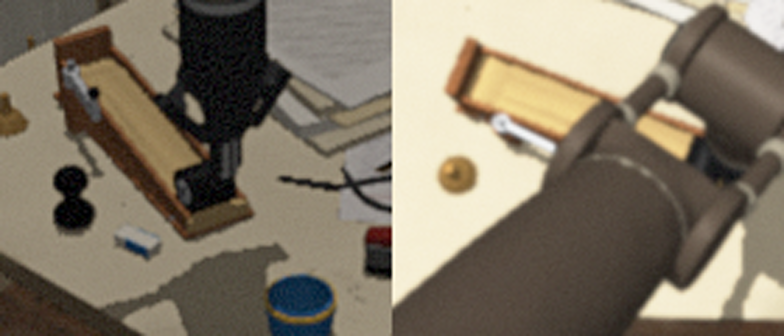

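View pics/wrist2.png

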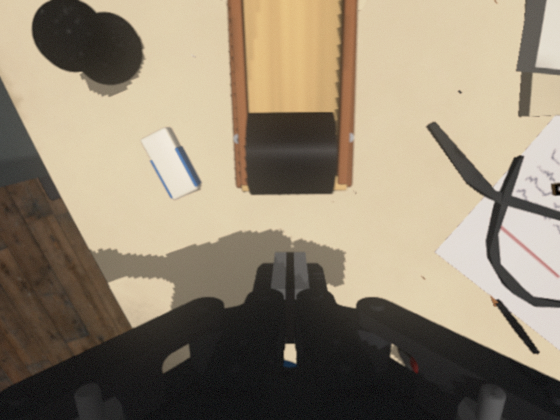

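The roller is at (291,153) in the wrist view, with the fingertips behind it at (290,260) and lined up. In the scene picture nothing is disturbed. I'll descend and re-measure.

```bash
python3 -m pendant '[{"xyz":[0,2,20],"angular":[0,0,0],"fingers":0},{"xyz":[0,2,40],"angular":[0,0,0],"fingers":0},{"xyz":[0,2,50],"angular":[0,0,0],"fingers":0},{"xyz":[0,2,50],"angular":[0,0,0],"fingers":0},{"xyz":[0,2,50],"angular":[0,0,0],"fingers":0}]' >/dev/null
python3 where.py -19.92 .544 -.1052 0 -172 45
python3 - <<'E'
from h import *
s=read_state();im=capture("wrist"); cv2.imwrite("pics/w3.png",im)
a=capture("scene")[150:250,190:330]; cv2.imwrite("pics/c3.png",cv2.resize(a,None,fx=5,fy=5,interpolation=cv2.INTER_CUBIC))
th=np.radians(-19.92);t=np.array([.544,-.1052]);R=np.array([[np.cos(th),-np.sin(th)],[np.sin(th),np.cos(th)]])
E
```

```text
t 2.7667 rest-frame TCP mm [ 2.56340545e-02 -1.74139167e+02] 49.37131637039969 tool x yaw -20.00866288613904 zaxis [ 1.1e-03 -7.0e-04 -1.0e+00] F [ 0.5  0.1 -0.5] gap 9.149822527020624e-06
shift tool mm [-0.03441841 -2.14036564  4.37066933]
```

View pics/w3.png

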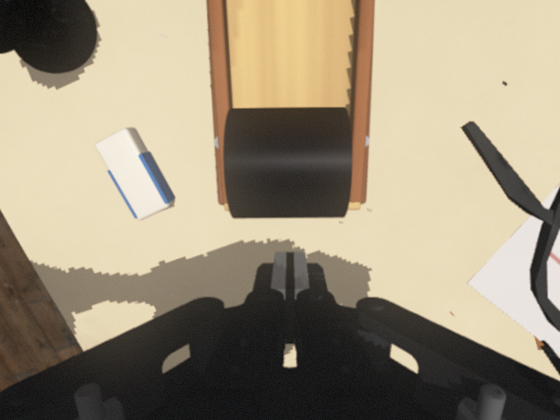

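View pics/c3.png

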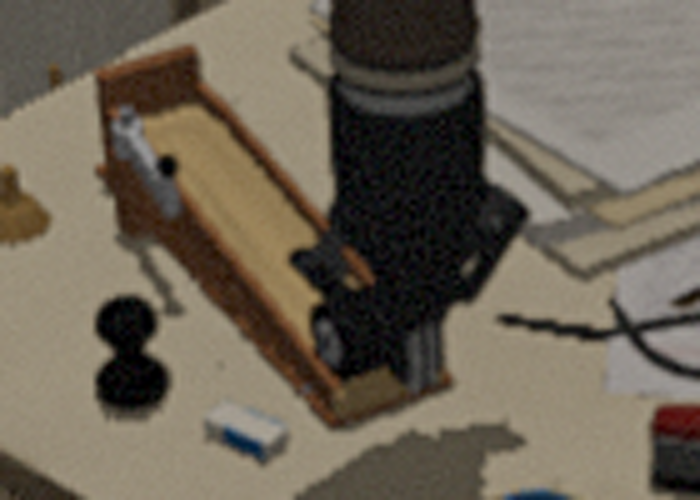

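The roller spans (230–350, 108–217) in the wrist view, and the fingertip at (290,265) is centred behind it. Now I push gently.

```bash
python3 -m pendant '[{"xyz":[0,-4,4],"angular":[0,0,0],"fingers":0},{"xyz":[0,-8,4],"angular":[0,0,0],"fingers":0},{"xyz":[0,-12,4],"angular":[0,0,0],"fingers":0},{"xyz":[0,-16,4],"angular":[0,0,0],"fingers":0},{"xyz":[0,-22,3],"angular":[0,0,0],"fingers":0}]' | grep -E "force|t:"
python3 where.py -19.92 .544 -.1052 0 -149 47
python3 -m pendant '[{"xyz":[0,-6,-0.7],"angular":[0,0,0],"fingers":0},{"xyz":[0,-12,-1.5],"angular":[0,0,0],"fingers":0},{"xyz":[0,-18,-2.2],"angular":[0,0,0],"fingers":0},{"xyz":[0,-24,-3],"angular":[0,0,0],"fingers":0},{"xyz":[0,-30,-3.7],"angular":[0,0,0],"fingers":0}]' | grep -E "force|t:"
python3 where.py -19.92 .544 -.1052 0 -149 47
python3 - <<'E'
from h import *
cv2.imwrite("pics/w4.png",capture("wrist"))
E
```

```text
t: 3.28
eef_rot: [0.0, 0.985, -0.174, 0.0]
contact_force: [1.2, -0.8, -0.1]
t 3.2833 rest-frame TCP mm [  -0.51241389 -151.97667856] 45.429945201746165 tool x yaw -20.011492918855573 zaxis [ 1.e-04 -7.e-04 -1.e+00] F [ 1.2 -0.8 -0.1] gap 6.426075296881554e-05
shift tool mm [ 0.50808524 -2.97655832 -1.57168867]
t: 3.7
eef_rot: [0.0, 0.985, -0.174, 0.0]
contact_force: [-0.8, -0.6, 0.4]
t 3.7 rest-frame TCP mm [  -0.58090507 -121.4524925 ] 49.081942983826984 tool x yaw -20.016394348585457 zaxis [ 0. -0. -1.] F [-0.8 -0.6  0.4] gap 0.00027024092249793876
shift tool mm [ 0.62717349 27.54644811  2.08253614]
```

View pics/w4.png

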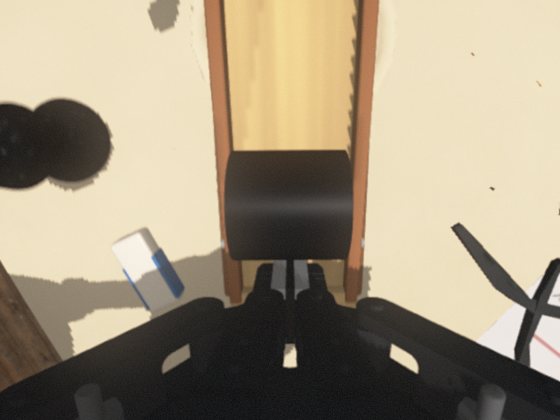

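The roller is rolling up square, spanning (230–350, 150–260) with the fingertip right behind it. I'll continue.

```bash
python3 -m pendant '[{"xyz":[0,-7,-0.9],"angular":[0,0,0],"fingers":0},{"xyz":[0,-14,-1.7],"angular":[0,0,0],"fingers":0},{"xyz":[0,-21,-2.6],"angular":[0,0,0],"fingers":0},{"xyz":[0,-28,-3.4],"angular":[0,0,0],"fingers":0},{"xyz":[0,-35,-4.3],"angular":[0,0,0],"fingers":0}]' | grep -E "force"
python3 -m pendant '[{"xyz":[0,-7,-0.9],"angular":[0,0,0],"fingers":0},{"xyz":[0,-14,-1.7],"angular":[0,0,0],"fingers":0},{"xyz":[0,-21,-2.6],"angular":[0,0,0],"fingers":0},{"xyz":[0,-28,-3.4],"angular":[0,0,0],"fingers":0},{"xyz":[0,-35,-4.3],"angular":[0,0,0],"fingers":0}]' | grep -E "force"
python3 -m pendant '[{"xyz":[0,-7,-0.9],"angular":[0,0,0],"fingers":0},{"xyz":[0,-14,-1.7],"angular":[0,0,0],"fingers":0},{"xyz":[0,-21,-2.6],"angular":[0,0,0],"fingers":0},{"xyz":[0,-28,-3.4],"angular":[0,0,0],"fingers":0},{"xyz":[0,-35,-4.3],"angular":[0,0,0],"fingers":0}]' | grep -E "force"
python3 where.py -19.92 .544 -.1052 0 80 70
python3 - <<'E'
from h import *
cv2.imwrite("pics/w5.png",capture("wrist"))
E
```

```text
contact_force: [-0.8, -1.3, 0.1]
contact_force: [-0.4, -0.7, 0.4]
contact_force: [0.1, -1.2, 0.6]
t 5.0 rest-frame TCP mm [ -0.43516192 -16.44864788] 61.939195898108395 tool x yaw -20.027620033150168 zaxis [-1.e-04  0.e+00 -1.e+00] F [ 0.1 -1.2  0.6] gap -0.0001870353884383668
shift tool mm [  0.25328411 -96.44941147  -8.05943429]
```

View pics/w5.png

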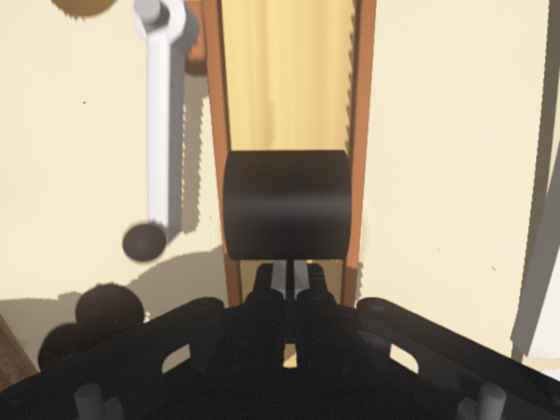

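```bash
python3 - <<'E'
from h import *
th=np.radians(-19.92);t=np.array([.544,-.1052]);R=np.array([[np.cos(th),-np.sin(th)],[np.sin(th),np.cos(th)]])
def f(u,v):
    o,d=ray("scene",((u+.5)/5+190-.5,(v+.5)/5+150-.5))
    o2=R.T@(o[:2]-t);d2=R.T@d[:2]; k=(-.174-o2[1])/d2[1]
    return ((o2+k*d2)[0]*1000).round(1),((o+k*d)[2]*1000-32.4).round(1)
for u,v in [(425,390),(300,255),(308,285),(345,305),(525,215),(470,300),(440,310)]: print((u,v),"x, height above tip",f(u,v))
E
python3 - <<'E'
import cv2
from workcell import *
a=capture("scene")[140:250,190:330]; cv2.imwrite("pics/c5.png",cv2.resize(a,None,fx=5,fy=5,interpolation=cv2.INTER_CUBIC))
E
```

```text
(425, 390) x, height above tip (np.float64(8.2), np.float64(-6.5))
(300, 255) x, height above tip (np.float64(-57.7), np.float64(98.2))
(308, 285) x, height above tip (np.float64(-54.4), np.float64(79.9))
(345, 305) x, height above tip (np.float64(-35.0), np.float64(61.4))
(525, 215) x, height above tip (np.float64(67.8), np.float64(79.2))
(470, 300) x, height above tip (np.float64(35.4), np.float64(39.3))
(440, 310) x, height above tip (np.float64(18.0), np.float64(39.5))
```

View pics/c5.png

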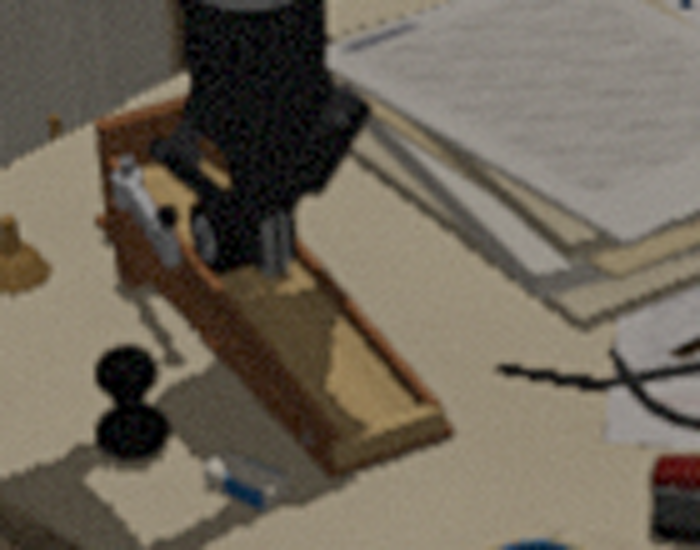

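Linkages clear the keeper ball by about 20 mm. The roller is halfway up, so I continue.

```bash
python3 -m pendant '[{"xyz":[0,-7,-0.9],"angular":[0,0,0],"fingers":0},{"xyz":[0,-14,-1.7],"angular":[0,0,0],"fingers":0},{"xyz":[0,-21,-2.6],"angular":[0,0,0],"fingers":0},{"xyz":[0,-28,-3.4],"angular":[0,0,0],"fingers":0},{"xyz":[0,-35,-4.3],"angular":[0,0,0],"fingers":0}]' | grep -E "force"
python3 -m pendant '[{"xyz":[0,-7,-0.9],"angular":[0,0,0],"fingers":0},{"xyz":[0,-13,-1.7],"angular":[0,0,0],"fingers":0},{"xyz":[0,-18,-2.3],"angular":[0,0,0],"fingers":0},{"xyz":[0,-23,-2.9],"angular":[0,0,0],"fingers":0},{"xyz":[0,-28,-3.4],"angular":[0,0,0],"fingers":0}]' | grep -E "force"
python3 where.py -19.92 .544 -.1052 0 80 70
python3 -m pendant '[{"xyz":[0,-4,-0.5],"angular":[0,0,0],"fingers":0},{"xyz":[0,-8,-1],"angular":[0,0,0],"fingers":0},{"xyz":[0,-12,-1],"angular":[0,0,0],"fingers":0},{"xyz":[0,-16,-1],"angular":[0,0,0],"fingers":0},{"xyz":[0,-20,-1],"angular":[0,0,0],"fingers":0}]' | grep -E "force"
python3 where.py -19.92 .544 -.1052 0 80 70
python3 - <<'E'
from h import *
cv2.imwrite("pics/w6.png",capture("wrist"))
E
```

```text
contact_force: [-0.4, -1.3, 0.9]
contact_force: [-0.6, -0.7, 0.6]
t 5.9333 rest-frame TCP mm [-0.33024031 46.33980835] 69.6123584880686 tool x yaw -20.02091526528557 zaxis [-1.e-04 -1.e-04 -1.e+00] F [-0.6 -0.7  0.6] gap 0.00037378317781416734
shift tool mm [  0.27092055 -33.66068318  -0.39094303]
contact_force: [-0.1, -0.9, 1.6]
t 6.35 rest-frame TCP mm [-0.30327602 66.15859299] 70.53589546433939 tool x yaw -20.032388051572916 zaxis [-2.e-04  0.e+00 -1.e+00] F [-0.1 -0.9  1.6] gap -7.127948482776227e-05
shift tool mm [  0.27620629 -13.84200025   0.53520784]
```

View pics/w6.png

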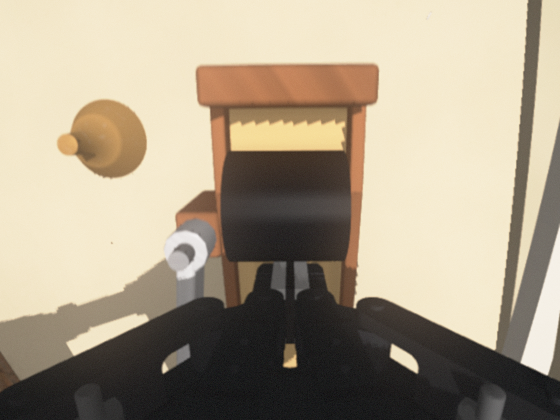

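The roller spans rows 152–262 and the stop face is at row 105, so it isn't home yet. I continue slowly, watching the force.

```bash
python3 -m pendant '[{"xyz":[0,-2,0],"angular":[0,0,0],"fingers":0},{"xyz":[0,-5,0],"angular":[0,0,0],"fingers":0},{"xyz":[0,-8,0],"angular":[0,0,0],"fingers":0},{"xyz":[0,-10,0],"angular":[0,0,0],"fingers":0},{"xyz":[0,-12,0],"angular":[0,0,0],"fingers":0}]' | grep -E "force"
python3 where.py -19.92 .544 -.1052 0 80 70
python3 - <<'E'
from h import *
cv2.imwrite("pics/w7.png",capture("wrist"))
E
```

```text
contact_force: [-0.0, -0.8, 0.2]
t 6.8167 rest-frame TCP mm [-0.21422685 78.14562752] 70.55982141126474 tool x yaw -20.029326173060532 zaxis [ 0.e+00  1.e-04 -1.e+00] F [-0.  -0.8  0.2] gap 0.00019632310465606467
shift tool mm [ 0.2106901  -1.85470396  0.5600655 ]
```

View pics/w7.png

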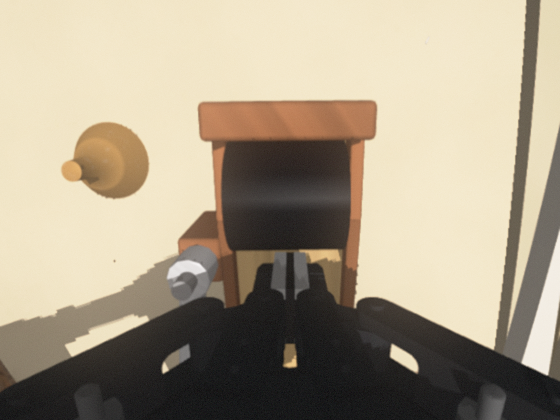

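The roller has dropped into the seat: its front edge is at row 141 and the stop face at row 139. I'll give it a small extra push to confirm it is home.

```bash
python3 -m pendant '[{"xyz":[0,-1,0],"angular":[0,0,0],"fingers":0},{"xyz":[0,-2,0],"angular":[0,0,0],"fingers":0},{"xyz":[0,-3,0],"angular":[0,0,0],"fingers":0},{"xyz":[0,-4,0],"angular":[0,0,0],"fingers":0},{"xyz":[0,-4,0],"angular":[0,0,0],"fingers":0}]' | grep -E "force"
python3 where.py -19.92 .544 -.1052 
python3 - <<'E'
from h import *
cv2.imwrite("pics/w8.png",capture("wrist"))
E
```

```text
contact_force: [-0.6, 0.3, -0.3]
t 7.2833 rest-frame TCP mm [-0.20993401 81.84901368] 70.58254080133652 tool x yaw -20.01763083788053 zaxis [-1.e-04 -2.e-04 -1.e+00] F [-0.6  0.3 -0.3] gap -0.00023937124315484505
```

View pics/w8.png

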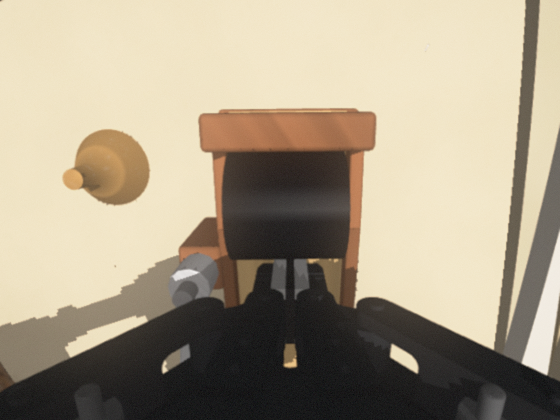

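```bash
python3 -m pendant '[{"xyz":[0,-1,0],"angular":[0,0,0],"fingers":0},{"xyz":[0,-2,0],"angular":[0,0,0],"fingers":0},{"xyz":[0,-3,0],"angular":[0,0,0],"fingers":0},{"xyz":[0,-3,0],"angular":[0,0,0],"fingers":0}]' | grep -E "force"
python3 where.py -19.92 .544 -.1052
```

```text
contact_force: [-2.1, -8.7, 2.5]
t 7.6667 rest-frame TCP mm [-0.31188865 82.25703105] 70.58667522356559 tool x yaw -19.91202925940668 zaxis [-0.0026 -0.0043 -1.    ] F [-2.1 -8.7  2.5] gap -0.0002848895819204687
```

Firm contact at about 9 N: the roller is home. Now I back off, lift and look.

```bash
python3 -m pendant '[{"xyz":[0,5,0],"angular":[0,0,0],"fingers":0},{"xyz":[0,15,0],"angular":[0,0,0],"fingers":0},{"xyz":[0,30,-10],"angular":[0,0,0],"fingers":0},{"xyz":[0,45,-40],"angular":[0,0,0],"fingers":0},{"xyz":[0,55,-60],"angular":[0,0,0],"fingers":0}]' | grep -E "force"
python3 -m pendant '[{"xyz":[0,0,0],"angular":[0,0,0],"fingers":0},{"xyz":[0,0,0],"angular":[0,0,0],"fingers":0},{"xyz":[0,0,0],"angular":[0,0,0],"fingers":0}]' | grep -E "force"
python3 where.py -19.92 .544 -.1052 -85 28 130
python3 - <<'E'
from h import *
import pickle
s=read_state();cv2.imwrite("pics/w9.png",capture("wrist"));pickle.dump(s,open("s9.pkl","wb"))
E
```

```text
contact_force: [0.1, -0.1, -0.1]
contact_force: [-0.5, 0.2, -0.8]
t 8.3333 rest-frame TCP mm [-0.84008993 29.84901368] 130.06833080046468 tool x yaw -20.061541999496576 zaxis [-6.e-04  7.e-04 -1.e+00] F [-0.5  0.2 -0.8] gap 7.336983365276828e-06
shift tool mm [-84.15500397   2.05698188   0.13459508]
```

View pics/w9.png

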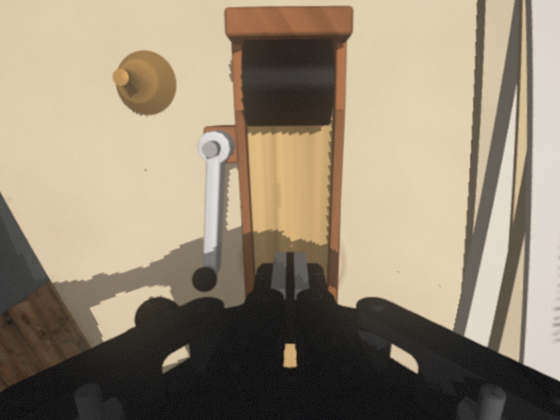

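The roller stays seated against the stop at (289,80). The keeper runs from (212,148) to its ball at (205,278). Now I go round to its outer side and descend.

```bash
python3 - <<'E'
from h import *
import pickle
s=pickle.load(open("s9.pkl","rb"))
th=np.radians(-19.92);t=np.array([.544,-.1052]);R=np.array([[np.cos(th),-np.sin(th)],[np.sin(th),np.cos(th)]])
for n,uv,z in [("pivot",(213,148),.072),("ball",(205,278),.082),("barmid",(212,210),.07)]:
    p=plane("wrist",uv,z,s); print(n,(R.T@(p[:2]-t)*1000).round(1))
E
python3 -m pendant '[{"xyz":[-38,1,0],"angular":[0,0,0],"fingers":0},{"xyz":[-76,2,0],"angular":[0,0,0],"fingers":0},{"xyz":[-90,2,0],"angular":[0,0,0],"fingers":0},{"xyz":[-90,2,20],"angular":[0,0,0],"fingers":0},{"xyz":[-90,2,45],"angular":[0,0,0],"fingers":0}]' | grep -E "force"
python3 -m pendant '[{"xyz":[0,0,12],"angular":[0,0,0],"fingers":0},{"xyz":[0,0,12],"angular":[0,0,0],"fingers":0},{"xyz":[0,0,12],"angular":[0,0,0],"fingers":0}]' | grep -E "force"
python3 where.py -19.92 .544 -.1052 -60 28 72
python3 - <<'E'
from h import *
cv2.imwrite("pics/w10.png",capture("wrist"))
a=capture("scene")[130:230,180:320]; cv2.imwrite("pics/c10.png",cv2.resize(a,None,fx=5,fy=5,interpolation=cv2.INTER_CUBIC))
E
```

```text
pivot [-41.4  81.8]
ball [-48.1  11. ]
barmid [-44.4  47.1]
contact_force: [1.1, -0.2, 0.5]
contact_force: [0.2, -0.2, -0.2]
t 9.05 rest-frame TCP mm [-92.07306041  28.18265807] 71.98522275052494 tool x yaw -19.990852938036724 zaxis [-0.0042  0.001  -1.    ] F [ 0.2 -0.2 -0.2] gap 0.00029558215738951246
shift tool mm [32.07290802  0.14307146 -0.15128841]
```

View pics/w10.png

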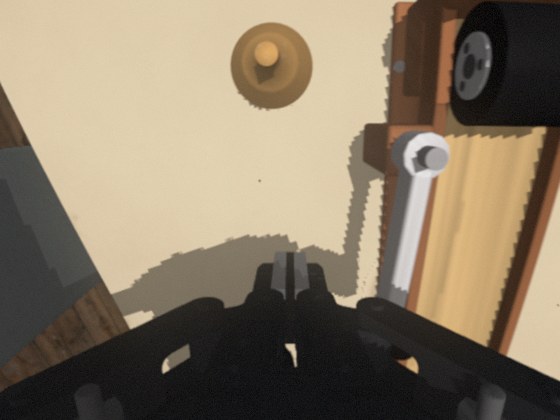

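View pics/c10.png

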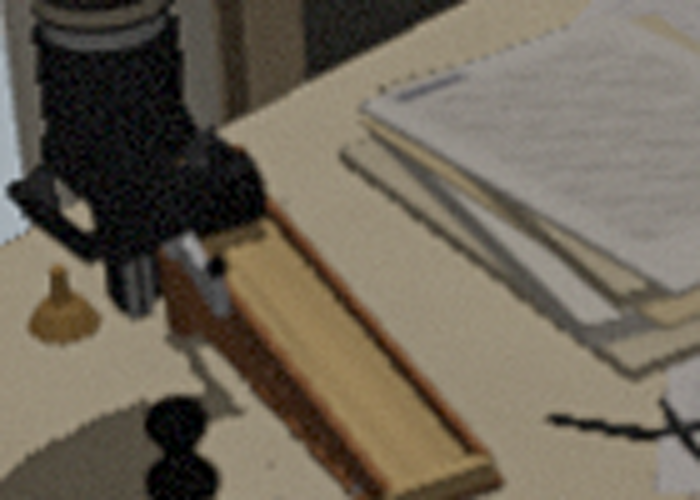

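Fingertip is outside the bar at its mid-height, clear of everything. I sweep along the arc.

```bash
python3 -m pendant '[{"xyz":[12,0,0],"angular":[0,0,0],"fingers":0},{"xyz":[22,0,0],"angular":[0,0,0],"fingers":0},{"xyz":[30,0,0],"angular":[0,0,0],"fingers":0},{"xyz":[37,0,0],"angular":[0,0,0],"fingers":0},{"xyz":[44,1,0],"angular":[0,0,0],"fingers":0}]' | grep -E "force"
python3 -m pendant '[{"xyz":[8,0,0],"angular":[0,0,0],"fingers":0},{"xyz":[16,-1,0],"angular":[0,0,0],"fingers":0},{"xyz":[24,-3,0],"angular":[0,0,0],"fingers":0},{"xyz":[31,-6,0],"angular":[0,0,0],"fingers":0},{"xyz":[38,-10,0],"angular":[0,0,0],"fingers":0}]' | grep -E "force"
python3 where.py -19.92 .544 -.1052 2 48 72
python3 - <<'E'
from h import *
cv2.imwrite("pics/w11.png",capture("wrist"))
E
```

```text
contact_force: [-1.1, 1.7, 0.5]
contact_force: [-0.3, 0.0, -0.4]
t 9.9833 rest-frame TCP mm [-7.60252796 36.97957632] 73.43853306836947 tool x yaw -20.047479228764516 zaxis [-3.e-04 -0.e+00 -1.e+00] F [-0.3  0.  -0.4] gap -7.122376892637878e-05
shift tool mm [  9.57831742 -11.04194754   1.43488279]
```

View pics/w11.png

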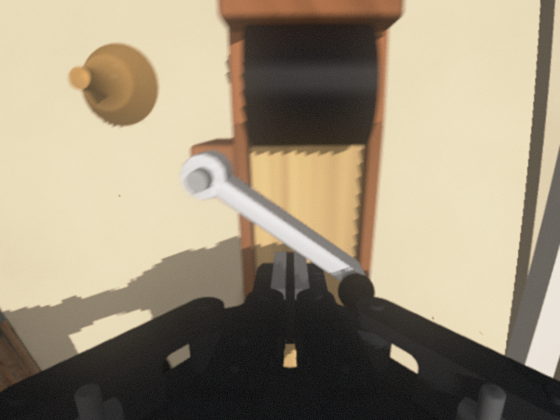

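The bar is about 0.9 rad across, with its ball at (356,290) and the roller still home. I continue the arc.

```bash
python3 -m pendant '[{"xyz":[5,-5,1],"angular":[0,0,0],"fingers":0},{"xyz":[10,-11,1],"angular":[0,0,0],"fingers":0},{"xyz":[13,-16,1],"angular":[0,0,0],"fingers":0},{"xyz":[16,-21,1],"angular":[0,0,0],"fingers":0},{"xyz":[18,-25,1],"angular":[0,0,0],"fingers":0}]' | grep -E "force"
python3 where.py -19.92 .544 -.1052 11 66 72
python3 - <<'E'
from h import *
cv2.imwrite("pics/w12.png",capture("wrist"))
E
```

```text
contact_force: [-0.7, -0.4, 0.4]
t 10.45 rest-frame TCP mm [10.05626575 62.58924589] 72.56128399912073 tool x yaw -20.003856245257317 zaxis [ 2.e-04 -0.e+00 -1.e+00] F [-0.7 -0.4  0.4] gap 4.29745079452204e-05
shift tool mm [ 0.93864409 -3.41209874  0.56164682]
```

View pics/w12.png

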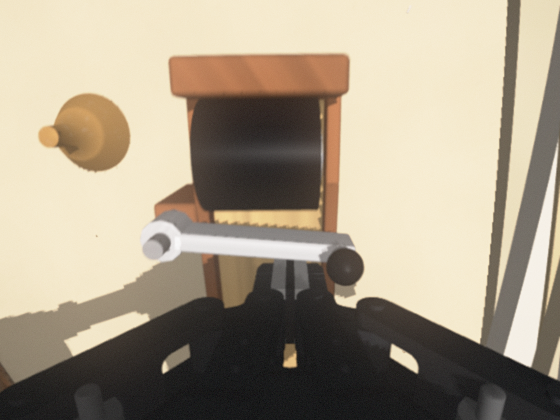

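Nearly square. I push on slowly until the end stop shows as force.

```bash
python3 -m pendant '[{"xyz":[0,-1,0],"angular":[0,0,0],"fingers":0},{"xyz":[0,-2,0],"angular":[0,0,0],"fingers":0},{"xyz":[0,-3,0],"angular":[0,0,0],"fingers":0},{"xyz":[0,-4,0],"angular":[0,0,0],"fingers":0},{"xyz":[0,-4,0],"angular":[0,0,0],"fingers":0}]' | grep -E "force"
python3 where.py -19.92 .544 -.1052
python3 -m pendant '[{"xyz":[0,-1,0],"angular":[0,0,0],"fingers":0},{"xyz":[0,-2,0],"angular":[0,0,0],"fingers":0},{"xyz":[0,-2,0],"angular":[0,0,0],"fingers":0}]' | grep -E "force"
python3 where.py -19.92 .544 -.1052
python3 - <<'E'
from h import *
cv2.imwrite("pics/w13.png",capture("wrist"))
E
```

```text
contact_force: [-0.1, 0.1, 0.2]
t 10.9167 rest-frame TCP mm [ 9.83819218 65.89319746] 72.71422835571138 tool x yaw -20.03804761693414 zaxis [ 3.e-04  1.e-04 -1.e+00] F [-0.1  0.1  0.2] gap -0.0004165884058385308
contact_force: [-1.4, -2.9, 1.5]
t 11.1667 rest-frame TCP mm [ 9.75802613 67.13737427] 72.63222290534642 tool x yaw -19.987844151782554 zaxis [-6.0e-04 -1.3e-03 -1.0e+00] F [-1.4 -2.9  1.5] gap 0.0003709907222654957
```

View pics/w13.png

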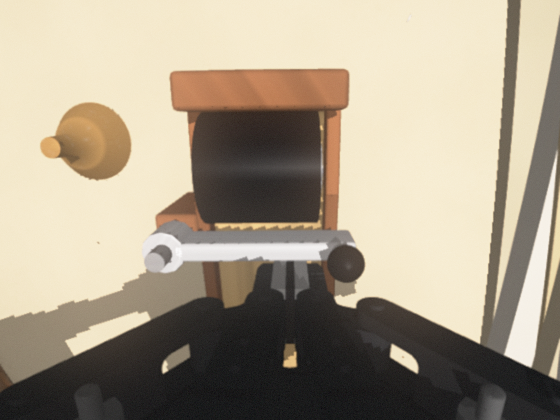

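The bar is square to the stop, with force rising. One more small press will confirm the stop, then I retreat and look.

```bash
python3 -m pendant '[{"xyz":[0,-1,0],"angular":[0,0,0],"fingers":0},{"xyz":[0,-2,0],"angular":[0,0,0],"fingers":0},{"xyz":[0,-2,0],"angular":[0,0,0],"fingers":0}]' | grep -E "force"
python3 where.py -19.92 .544 -.1052
python3 -m pendant '[{"xyz":[0,3,0],"angular":[0,0,0],"fingers":0},{"xyz":[0,10,0],"angular":[0,0,0],"fingers":0},{"xyz":[0,20,-10],"angular":[0,0,0],"fingers":0},{"xyz":[0,30,-40],"angular":[0,0,0],"fingers":0},{"xyz":[0,45,-75],"angular":[0,0,0],"fingers":0}]' | grep -E "force"
python3 -m pendant '[{"xyz":[0,0,-30],"angular":[0,0,0],"fingers":0},{"xyz":[0,0,-60],"angular":[0,0,0],"fingers":0},{"xyz":[0,0,-60],"angular":[0,0,0],"fingers":0},{"xyz":[0,0,-60],"angular":[0,0,0],"fingers":0},{"xyz":[0,0,-60],"angular":[0,0,0],"fingers":0}]' | grep -E "force"
python3 where.py -19.92 .544 -.1052
python3 - <<'E'
from h import *
s=read_state();a=capture("wrist")
b=capture("scene")[130:250,180:300]
b=cv2.resize(b,(420,420),interpolation=cv2.INTER_CUBIC)
cv2.imwrite("pics/w14.png",a);cv2.imwrite("pics/c14.png",b)
import pickle;pickle.dump(s,open("s14.pkl","wb"))
E
```

```text
contact_force: [-3.7, -9.1, 2.7]
t 11.4667 rest-frame TCP mm [ 9.78197227 67.34107476] 72.6411336382266 tool x yaw -19.925366651533988 zaxis [-0.0021 -0.0041 -1.    ] F [-3.7 -9.1  2.7] gap 0.0001513093639321163
contact_force: [1.5, 0.4, 0.8]
contact_force: [-0.3, 0.5, -0.8]
t 12.3 rest-frame TCP mm [ 9.24428274 24.66383212] 207.7480095444911 tool x yaw -20.039719171214387 zaxis [ 0.e+00  4.e-04 -1.e+00] F [-0.3  0.5 -0.8] gap 0.0004052243408246142
```

View pics/w14.png

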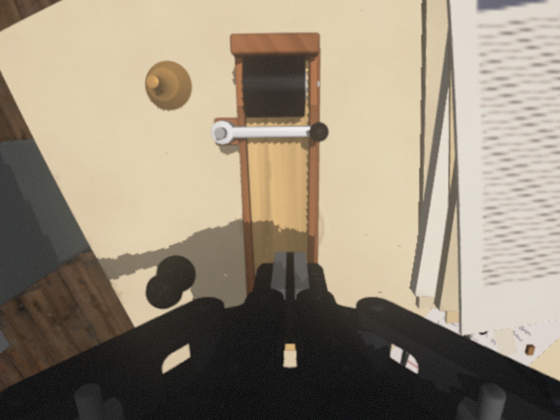

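View pics/c14.png

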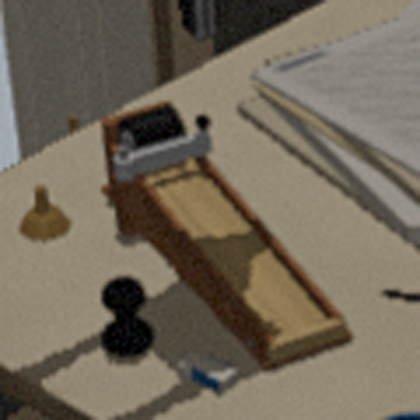

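The roller sits at (275,85) against the stop. The bar is square across, from (222,132) to the ball at (318,131), and the bell and knob are in place. One numeric check before I sign off.

```bash
python3 - <<'E'
from h import *
import pickle
s=pickle.load(open("s14.pkl","rb"))
th=np.radians(-19.92);t=np.array([.544,-.1052]);R=np.array([[np.cos(th),-np.sin(th)],[np.sin(th),np.cos(th)]])
Q={}
for n,uv,z in [("pivot",(222,132),.072),("ball",(318,131),.082),("rollerfront",(274,117),.061),("bell",(168,86),.02),("stopL",(232,54),.071),("stopR",(319,52),.071)]:
    p=plane("wrist",uv,z,s);Q[n]=R.T@(p[:2]-t)*1000; print(n,Q[n].round(1))
d=Q["ball"]-Q["pivot"];print("keeper",np.arctan2(d[0],-d[1]))
sign_off()
E
```

```text
pivot [-41.  82.]
ball [29.9 82.8]
rollerfront [-2.5 92.7]
bell [-96.6 120.1]
stopL [-31.5 136.7]
stopR [ 30.6 137.8]
keeper 1.5822521489815922
the job is handed in; nothing more can be done
```

The black roller is home in its seat and the keeper bar is fully across the gutter behind it. I handed the job in at about 12.4 s. I used only closed-finger pushes.

- **Roller:** I pushed it up the gutter and over the step until it pressed against the end stop at about 9 N. It stayed there after I backed away. Its rear edge last measured at about y = 93 mm in the rest's frame, where 91 mm is expected.
- **Keeper:** I swung it from outside until it met its end stop at about 10 N. It last measured 1.58 rad, where 1.571 is the stop.
- **Other things:** The knob and eraser look undisturbed in the last pictures, and the bell measured within 1 mm of where it began. The stapler was not in the last close pictures, but the arm never went near it.
- **Disagreements:** The first top and scene fits of the rest had corner residuals of 5 to 11 mm. The closer wrist view corrected its position by about 2 mm, and positions along the gutter still read about 2 mm high. No check failed.

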